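# Refit the spice carousel's turning handle and bring the paprika round to the front

## Task

The turning handle of the spice carousel has been off for washing and stands on the worktop in front of the hob: fit it fully down onto the square end of the carousel's spindle. Then turn the carousel by this handle until the jar of red spice stands in the middle of the opening in the guard rail, and finish while still gripping the seated handle, holding the carousel still so that the cook can take the jar out. Leave all jars upright in their cups, turn the carousel by the handle only, never by touching the jars or the deck, and do not disturb the mug, the egg timer or the teaspoon.

Things in the scene. Friction and masses are not known exactly. Their poses are not given: they have to be found in the camera images.
- handle_grip (a point): Centre of the grip of the loose turning handle: an upright wooden wing 58 mm long along this frame's x, 14 mm thick along y (pinch it across y, from above), reaching 19 mm above this point; 27 mm below it begins the wider collar. Edges rounded 5 mm. z is up. About 0.14 kg; starts upright on the worktop, standing on its collar.
- handle_socket (a point): Centre of the underside of the same handle, 57 mm straight below handle_grip, same axes. A steel collar, 44 x 44 mm and 30 mm tall with sides along x and y, sits under the wing; its square socket opens downward here: 24.4 mm wide, sides along x and y, 25 mm deep.
- spindle (a point): Shoulder of the spindle on the vertical turning axis, 127.5 mm above the worktop: round column (34 mm) below, above it the square end, 22 x 22 mm, sides along this frame's x and y (turns with the deck), 23 mm tall, top 5 mm tapered to 14 mm. The handle fits in any of 4 quarter turns; home when handle_socket meets this point; it then drives the deck with about 0.12 rad play either side.
- carousel: Fixed wooden foot, disc of 212 mm diameter, 13 mm thick. Origin: centre of its underside, on the worktop below the turning axis; z up. A 6 mm steel wire guard rail at radius 99 mm, 78 mm above the worktop, on four uprights, is open over 0.39 rad either side of this frame's -x, the front, facing roughly to the robot. The wanted jar must end at -x, y near 0.
- gap (a point): Middle of the opening in the guard rail, 99 mm from the turning axis, 78 mm above the worktop; axes as carousel.
- deck: Turning wooden deck, disc of 180 mm diameter; z up along the turning axis. Origin 16.5 mm, top face 28.5 mm above the worktop. Turns without stops either way, bearing friction about 0.06 N m, no spring or detents. Four steel wire cups, 43 mm tall, 52 mm across, 60 mm from the axis at this frame's +x, +y, -x, -y, hold the jars. The spindle rises from its middle.
- jar_red_mid (a point): Centre (48 mm above its underside) of the wanted jar: glass spice jar with red filling and black lid, 44 mm diameter, 96 mm tall, standing loose in one of the four cups, its top about 125 mm above the worktop.
- jar_yellow_mid (a point): Centre of the jar with yellow filling; same size, in another cup.
- jar_green_mid (a point): Centre of one of two jars with green filling; same size, in another cup.
- jar_green2_mid (a point): Centre of the other jar with green filling; same size, in another cup.
- mug: Bystander: cream mug, 78 mm diameter, 100 mm tall, on the worktop. Origin at the underside.
- egg_timer: Bystander: red and white egg timer, 61 mm diameter, 50 mm tall, on the worktop. Origin at the underside.
- teaspoon: Bystander: steel teaspoon, 130 mm long, lying on the worktop. Origin at the underside.
Things that resemble listed ones, but are neither listed nor needed, are in the scene too. What is shaped like the part that bears jar_red_mid but blue or purple is not meant.

How it is judged:
By the outcome, as a careful person would: the job done as asked, in the order asked, and still so for the second after the job is handed in, while the arm keeps its last pose, push and grip.
It also fails if it takes over 64 s, if anything falls off the work surface, if the arm or the gripper's body presses on something with over 40 N, if the wrist force passes 120 N, or if a joint passes its speed limit or range.

## Robot

A 6-joint arm with a two-finger parallel gripper is mounted at the origin on a cart in front of the work surface, level with it; the furniture and walls round the work are solid. World frame = base frame: x ahead of the robot, y to its left, z up, the work surface at z = 0. Lengths are in mm, angles in degrees, forces in N, time in s.
With the tool pointing down it reaches from about 300 to 875 mm from the base axis. Payload 6.4 kg.
Tool frame: the origin (TCP) lies between the finger pads; the fingertips stand 19 mm ahead of it and the grasp point (between the pads) is the TCP; z points along the fingers, y is the line along which they close (so a half turn about z gives the same grasp; the last joint's range is limited). The gripper opens to 85 mm and grips with 20 to 120 N. Pads are 22 mm wide; open, the fingers measure 114 mm over their backs; the gripper's body (76 mm by 85 mm) begins 54 mm behind the grasp point. The pads swing forward as they close: fully open they stand 13 mm farther back than shut.
Start: joints at [57.164, 10.359, 92.074, -0, 77.567, -11.82], TCP at [206.202, 536.77, 219.788] pointing down, gripper open.
Joint ranges: [-171.53, 171.53], [-51.25, 118.39], [17.06, 147.69], [-65.23, 245.23], [0, 150.52], [-178.68, 178.68]. Speed limits (degrees/s): [147.25, 147.25, 172.46, 180, 180, 180].

## Interface

Orientations are given as [roll, pitch, yaw] about the fixed x, y, z axes, in that order (R = Rz(yaw) Ry(pitch) Rx(roll)).
In Python, from station import arm, snapshot, get_calibration gives the robot as it stands. The module is installed in compiled form; this text tells all that it offers. Calls block until the motion is done:
- arm.reach(position, orientation): joint-space move of the TCP to a pose.
- arm.move_straight(position, frame=None, feed=150, force_limit=None): straight line of the TCP; frame=None keeps the orientation; feed is the mean speed in mm/s. With force_limit (N) it stops when the force on the tool has changed by that much, and returns True; else False.
- arm.set_joints(angles): joint-space move.
- arm.move_gripper(opening): opening from 0.0 (shut) to 1.0 (fully open); the grip force is fixed at half the most; returns when the fingers have stopped.
- arm.pause(seconds).
- arm.inverse_kinematics(position, orientation): joint angles nearest the present ones, or None.
- snapshot(name): name is "scene" or "top" or "wrist"; returns (picture, depth): 480x640x3 uint8, blue, green, red; 480x640 float32, mm along the optical axis (not along the pixel's ray), 0 where there is no reading.
- get_calibration(name): a dict with "camera_matrix" (3x3 intrinsics, pixels), "cam_to_world" (4x4, takes a point from camera to world coordinates). Camera axes: x right, y down, z forward; pixel columns grow to the right and rows downward; lengths in mm; the calibration is good to about 2 mm. A picture is of the moment at which its call begins: read the wrist's pose just before it. get_calibration takes no time and is no camera call; for the wrist camera it gives the pose at the moment of the call.
A pose or a line that the arm cannot do raises arm.PlanningError and nothing moves.
- arm.close_job(): hands the job in; it is judged then, once.
Readings, each from a call of its own:
- arm.get_t(): time.
- arm.get_qpos(): joint angles.
- arm.get_joint_vel(): joint speeds.
- arm.get_tau(): joint torques, N m.
- arm.get_ee_pos(): TCP position.
- arm.get_orientation(): TCP orientation.
- arm.get_ft_force(): force on the tool from outside, world axes, zero at the start.
- arm.get_torque(): the same for the moment, N m.
- arm.get_grip_width(): opening from 0.0 (shut) to 1.0 (fully open).
- arm.get_grasp_force(): force on a finger pad.
Only numpy, scipy, OpenCV 4.12 (cv2) and the standard library are available. Lean on these libraries where they do the work, as an engineer would, in place of code of your own. Each camera call takes 0.05 s, during which the arm holds its last target. There are 200 camera calls.

## Working session

There is one attempt and no reset: what is moved stays moved. The work goes in short steps, each a Python script; the robot and the scene stay as the last script left them, time stands still between calls to the robot, and variables do not carry over. Pictures are saved under pics/ and viewed, at most 10 in all, crops included, and the job is handed in when it is done.

```bash
mkdir -p pics
cat > h.py <<'E'
import numpy as np, cv2
from station import arm, snapshot, get_calibration
def cloud(name):
    c=get_calibration(name); p,d=snapshot(name)
    K=np.array(c["camera_matrix"]);T=np.array(c["cam_to_world"])
    v,u=np.mgrid[:480,:640]
    P=np.stack([(u-K[0,2])/K[0,0]*d,(v-K[1,2])/K[1,1]*d,d],-1)
    W=P@T[:3,:3].T+T[:3,3]; W[d==0]=np.nan
    return p,d,W,K,T
E
python3 - <<'E'
from h import *
for n in("top","scene"):
    p,d,W,K,T=cloud(n); cv2.imwrite(f"pics/{n}0.png",p); np.savez(f"{n}0.npz",p=p,W=W); print(n,K[0,0],T.round(2).tolist())
print(arm.get_t())
E
```

```text
top 568.023516992669 [[0.01, -0.99, 0.11, 316.1], [-1.0, -0.01, 0.01, -90.53], [-0.01, -0.11, -0.99, 1333.86], [0.0, 0.0, 0.0, 1.0]]
scene 471.8518621873111 [[0.86, -0.29, 0.41, -49.46], [-0.5, -0.49, 0.72, -984.76], [-0.01, -0.83, -0.56, 819.53], [0.0, 0.0, 0.0, 1.0]]
0.1
```

View pics/top0.png

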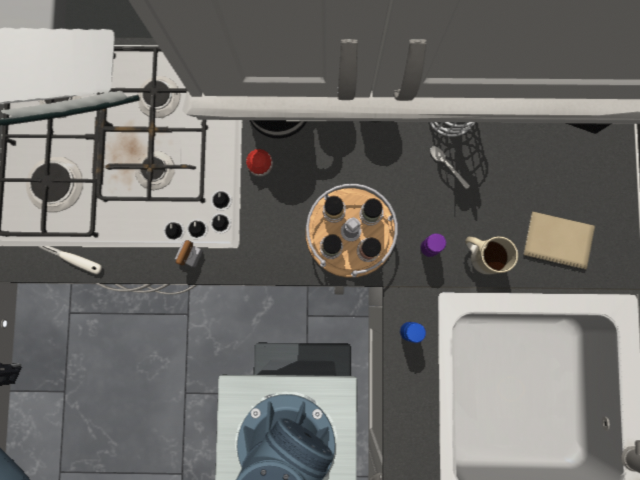

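View pics/scene0.png

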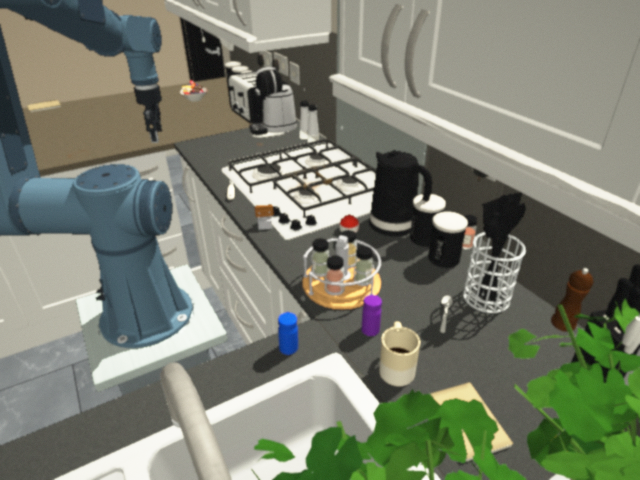

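The top view shows the handle at about (188,253), the carousel axis at (352,228), and blue and purple decoy jars outside it. In the scene view, the front jar at (335,275) looks reddish.

Run:
```python
import numpy as np,cv2
t=np.load("top0.npz");s=np.load("scene0.npz")
for n,(u,v) in dict(h=(185,250),h2=(193,258),sp=(352,226),j1=(334,205),j2=(373,208),j3=(332,244),j4=(371,247)).items(): print(n,t["W"][v,u].round(0))
W=t["W"];m=(W[...,2]>20)&(W[...,2]<90);m[:225]=0;m[275:]=0;m[:,:170]=0;m[:,215:]=0
print(m.sum(),W[m].min(0).round(),W[m].max(0).round(),W[m].mean(0).round())
f=lambda p,a,b,c,d:cv2.resize(p[a:b,c:d],(390,390),interpolation=cv2.INTER_CUBIC)
cv2.imwrite("pics/crop1.png",np.hstack([f(s["p"],220,320,292,392),f(t["p"],178,278,302,402)]))
```

```text
h [433. 227.  71.]
h2 [418. 218.  31.]
sp [ 480. -143.  149.]
j1 [ 528. -105.  127.]
j2 [ 524. -189.  120.]
j3 [ 444. -101.  127.]
j4 [ 439. -185.  124.]
630 [401. 172.  20.] [496. 275.  80.] [445. 230.  44.]
```

View pics/crop1.png

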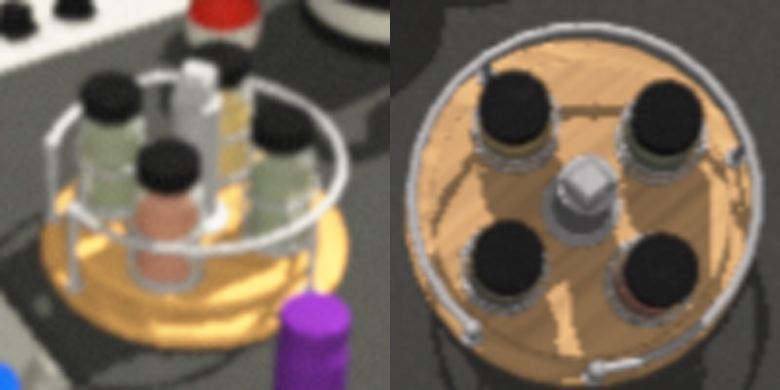

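Red jar is the one at about (439,-185). The rail gap lies between the wire ends at about (323,263) and (355,273) in the top view. Next I'll measure both parts closely with the wrist camera.

Run:
```python
from h import *
print(arm.get_orientation(),np.array(get_calibration("wrist")["cam_to_world"]).round(2).tolist(),arm.get_ee_pos())
o=[180,0,0]
for n,p in dict(h=[385,227,300],c=[440,-145,360]).items():
    for yaw in (0,180,90,-90):
        print(n,yaw,arm.inverse_kinematics(p,[180,0,yaw]))
s=arm.get_orientation()
arm.reach([390,227,300],s)
p,d,W,K,T=cloud("wrist"); print(T.round(2).tolist()); cv2.imwrite("pics/wh.png",p);np.savez("wh.npz",p=p,W=W,T=T,K=K)
print(arm.get_t())
```

```text
[-1.79910769e+02 -1.88312561e-02  1.58987994e+02] [[0.36, 0.89, 0.27, 136.16], [0.93, -0.34, -0.11, 562.44], [-0.0, 0.29, -0.96, 372.72], [0.0, 0.0, 0.0, 1.0]] [205.89584526 536.31878629 218.97751214]
h 0 [ 1.52419872e+01 -1.02207213e+01  1.03438687e+02 -2.54444375e-14
  8.67820343e+01  1.05241987e+02]
h 180 [ 15.24198722 -10.22072133 103.43868708   0.          86.78203426
 -74.75801278]
h 90 [ 1.52419872e+01 -1.02207213e+01  1.03438687e+02 -2.54444375e-14
  8.67820343e+01  1.52419872e+01]
h -90 [  15.24198722  -10.22072133  103.43868708    0.           86.78203426
 -164.75801278]
c 0 [-3.29700817e+01 -9.26451117e+00  9.59360525e+01 -2.54444375e-14
  9.33284587e+01  5.70299183e+01]
c 180 [ -32.97008171   -9.26451117   95.93605245    0.           93.32845872
 -122.97008171]
c 90 [-32.97008171  -9.26451117  95.93605245   0.          93.32845872
 -32.97008171]
c -90 [-3.29700817e+01 -9.26451117e+00  9.59360525e+01 -2.54444375e-14
  9.33284587e+01  1.47029918e+02]
[[0.36, 0.89, 0.27, 320.01], [0.93, -0.34, -0.11, 253.63], [-0.0, 0.29, -0.96, 453.57], [0.0, 0.0, 0.0, 1.0]]
1.5333
```

View pics/wh.png

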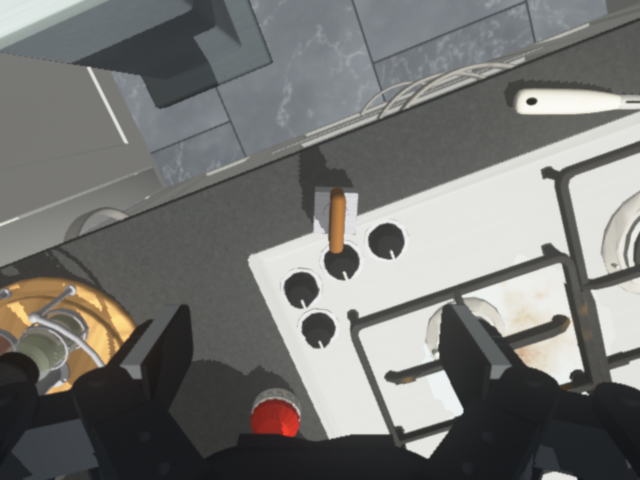

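The wrist view shows the handle wing (orange) at (337,220) on its collar at (335,210). Now I'll view the carousel and fit the handle.

Run:
```python
from h import *
a=np.load("wh.npz");W=a["W"];p=a["p"].astype(int)
m=np.zeros((480,640),bool);m[180:265,300:370]=1
wing=m&(W[...,2]>66)&(W[...,2]<95)
q=W[wing];print("wing",wing.sum(),q.mean(0).round(1),q.max(0).round(1))
print(cv2.minAreaRect(q[:,:2].astype(np.float32)))
col=m&(W[...,2]>24)&(W[...,2]<36)
print("collar",col.sum(),W[col].mean(0).round(1),cv2.minAreaRect(W[col][:,:2].astype(np.float32)))
w=m&(W[...,2]>75);print(cv2.minAreaRect(W[w][:,:2].astype(np.float32)))
arm.reach([415,-150,330],[180,0,165])
p,d,W,K,T=cloud("wrist"); print(T.round(2).tolist()); cv2.imwrite("pics/wc.png",p);np.savez("wc.npz",p=p,W=W,T=T,K=K)
print(arm.get_t())
```

```text
wing 863 [426.1 233.9  74.1] [454.  248.8  77.5]
((427.3179016113281, 233.70497131347656), (14.054224014282227, 56.302764892578125), 66.9493179321289)
collar 1315 [434.8 231.3  29.7] ((444.84466552734375, 227.19491577148438), (44.330875396728516, 81.29657745361328), 69.10562133789062)
((428.462890625, 233.2256622314453), (10.706437110900879, 52.287906646728516), 68.18911743164062)
[[0.26, 0.92, 0.28, 342.95], [0.97, -0.25, -0.07, -130.74], [0.0, 0.29, -0.96, 483.61], [0.0, 0.0, 0.0, 1.0]]
3.0
```

View pics/wc.png

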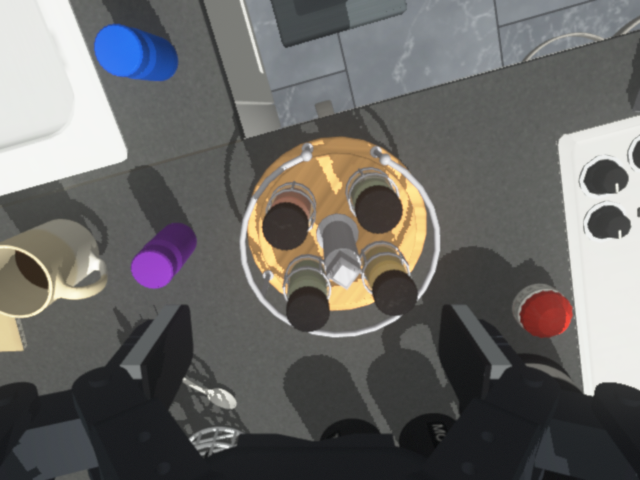

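The view shows the red jar's lid at (286,225), the spindle end at (345,267), and rail ends at the gap at (307,154) and (380,156).

```bash
cat > fit.py <<'E'
from h import *
from scipy.optimize import least_squares
def circ(q):
    f=lambda x:np.hypot(q[:,0]-x[0],q[:,1]-x[1])-x[2]
    return least_squares(f,[480,-143,95],loss="soft_l1").x
def analyse(W,p,K,T):
    C=np.array([480,-143.])
    R=np.hypot(W[...,0]-C[0],W[...,1]-C[1])
    m=(abs(W[...,2]-78)<6)&(R>88)&(R<112); c=circ(W[m][:,:2]); print("rail",m.sum(),c.round(1),W[m][:,2].mean().round(1))
    m2=(abs(W[...,2]-28.5)<3)&(R<105)
    print("deck z",np.nanmedian(W[m2][:,2]))
    q=W[m]; ang=np.degrees(np.arctan2(q[:,1]-c[1],q[:,0]-c[0]))%360
    h,_=np.histogram(ang,bins=np.arange(0,361,2)); b=np.arange(0,360,2)
    print("rail empty bins",[int(x) for x in b[h==0]])
    m=(W[...,2]>142)&(R<40); q=W[m]; print("sq",m.sum(),q.mean(0).round(1),q[:,2].max().round(1),cv2.minAreaRect(q[:,:2].astype(np.float32)))
    m=(W[...,2]>147)&(R<40); q=W[m]; print("sqtop",m.sum(),q.mean(0).round(1),cv2.minAreaRect(q[:,:2].astype(np.float32)))
    m=(W[...,2]>120)&(W[...,2]<130)&(R>34)&(R<90)
    n,l,st,_=cv2.connectedComponentsWithStats(m.astype(np.uint8))
    for i in range(1,n):
        if st[i,4]>60:
            q=W[l==i]; (x,y),r=cv2.minEnclosingCircle(q[:,:2].astype(np.float32)); print("jar",st[i,:4],round(x,1),round(y,1),round(r,1),q[:,2].mean().round(1),"ang",np.degrees(np.arctan2(y-c[1],x-c[0])).round(1),np.hypot(y-c[1],x-c[0]).round(1))
def ray(u,v,z,K,T):
    r=T[:3,:3]@np.linalg.inv(K)@[u,v,1]; return T[:3,3]+r*(z-T[2,3])/r[2]
E
python3 - <<'E'
from fit import *
for f in ("wc",):
    a=np.load(f+".npz");analyse(a["W"],a["p"],a["K"],a["T"])
    for uv in((307,154),(380,156)): 
        x=ray(*uv,78,a["K"],a["T"]);print(x.round(1))
a=np.load("top0.npz");analyse(a["W"],a["p"],0,0)
E
```

```text
rail 2908 [ 483.9 -143.2   98.1] 80.1
deck z 28.1820079090854
rail empty bins [28, 30, 32, 34, 36, 144, 146, 148, 150, 152, 154, 156, 158, 160, 162, 164, 166, 168, 170, 172, 174, 176, 178, 318, 320, 322, 324]
sq 649 [ 482.6 -143.   148.3] 152.5 ((484.4818420410156, -143.24057006835938), (22.823671340942383, 22.56679344177246), 40.758888244628906)
sqtop 468 [ 483.4 -143.   149.4] ((483.9240417480469, -143.29318237304688), (20.47810173034668, 20.803253173828125), 43.45854187011719)
jar [356 187  47  47] 444.7 -99.7 21.0 123.7 ang 132.0 58.5
jar [262 205  47  46] 438.5 -184.8 21.2 123.8 ang -137.5 61.6
jar [374 274  44  42] 528.8 -102.5 21.0 123.8 ang 42.1 60.6
jar [286 291  44  41] 524.6 -186.7 21.4 123.7 ang -46.9 59.6
[ 385.3 -150.2   78. ]
[405.1 -83.5  78. ]
rail 626 [ 485.1 -143.8   98.4] 80.1
deck z 28.497187415904023
rail empty bins [144, 146, 148, 150, 152, 154, 156, 158, 160, 162, 164, 166, 168, 170, 172, 174, 176, 178, 180]
sq 111 [ 484.6 -143.9  148.8] 156.6 ((485.28277587890625, -143.87889099121094), (22.194995880126953, 22.712249755859375), 40.87049865722656)
sqtop 80 [ 484.3 -144.1  150.1] ((484.33599853515625, -143.857421875), (19.47184944152832, 22.59148597717285), 45.3458366394043)
jar [324 196  19  19] 530.1 -102.7 21.0 124.4 ang 42.4 60.9
jar [363 198  19  19] 525.0 -187.2 21.1 124.6 ang -47.5 59.0
jar [322 234  20  20] 445.4 -100.3 20.8 124.2 ang 132.4 58.8
jar [362 237  19  20] 439.5 -184.7 20.7 124.5 ang -138.0 61.3
```

Run:
```python
from h import *
Y=158.2;x,y=428,233.4
arm.move_gripper(0.55)
arm.reach([x,y,170],[180,0,Y])
print(arm.get_ft_force())
print(arm.move_straight([x,y,58],feed=120,force_limit=10), arm.get_ee_pos())
arm.move_gripper(0.0); print("w",arm.get_grip_width(),arm.get_grasp_force(),arm.get_ee_pos(),arm.get_orientation())
arm.move_straight([x,y,240],feed=200)
print(arm.get_ft_force(),arm.get_torque())
arm.reach([484.3,-143.4,275],[180,0,-137.6])
p,d,W,K,T=cloud("wrist"); cv2.imwrite("pics/wg.png",p);np.savez("wg.npz",p=p,W=W,T=T,K=K,ee=arm.get_ee_pos())
print("w",arm.get_grip_width(),arm.get_ee_pos(),arm.get_orientation(),arm.get_t())
```

```text
[ 0.14075464 -0.84512988 -0.88790919]
False [428.7174417  233.534437    58.70991755]
w 0.13220880568111748 58.919456005096436 [428.63370164 233.75251778  58.7715182 ] [1.79936950e+02 6.21822817e-02 1.58205923e+02]
[ 0.07678231 -0.09957907 -1.47175222] [0.02214859 0.04380563 0.01174982]
w 0.13558567667975024 [ 484.31472105 -142.6769219   274.66963765] [ 1.79961694e+02 -5.25164710e-04 -1.37572527e+02] 9.2583
```

View pics/wg.png

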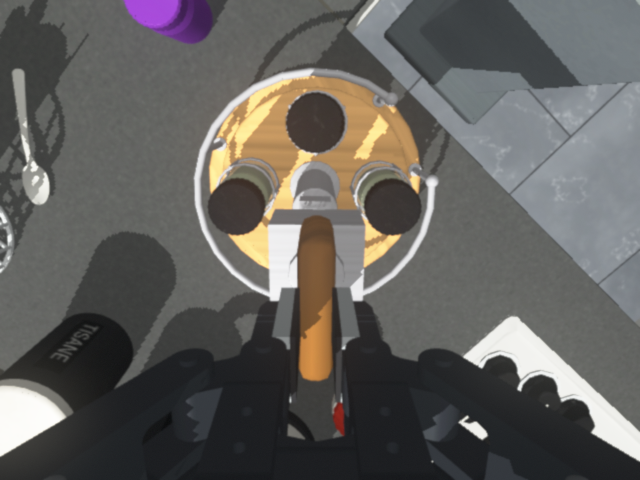

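The handle is held: wing at (317,300), collar at (318,260). The spindle is behind it at (315,195). I'll measure the handle's offset in the tool frame, and the jars again.

Run:
```python
from fit import *
a=np.load("wg.npz");W=a["W"];ee=a["ee"];y=np.radians(-137.57)
X=np.array([np.cos(y),np.sin(y),0]);Yv=np.array([np.sin(y),-np.cos(y),0])
D=W-ee; L=np.stack([D@X,D@Yv,D[...,2]],-1)
m=np.zeros((480,640),bool);m[200:300,255:375]=1
t=m&(abs(L[...,2]+27)<3)
print("collar top",t.sum(),np.nanpercentile(L[t],[1,50,99],axis=0).round(1).tolist())
f=m&(L[...,2]<-32)&(L[...,2]>-65)&(L[...,0]<30)
print("front face",f.sum(),np.nanpercentile(L[f],[1,50,99],axis=0).round(1).tolist())
w=m&(L[...,2]>-20)&(abs(L[...,1])<12)&(L[...,0]>0)
print("wing",w.sum(),np.nanpercentile(L[w],[1,50,99],axis=0).round(1).tolist())
for r in (235,250,265):
    c=np.where(t[r])[0];print(r,L[r,c[0]].round(1),L[r,c[-1]].round(1))
c=np.where(f[215])[0];print("ff",L[215,c[0]].round(1),L[215,c[-1]].round(1))
analyse(W,0,0,0)
```

```text
collar top 3251 [[-13.1, -21.4, -30.0], [9.0, 9.4, -29.1], [23.0, 22.2, -24.2]]
front face 1109 [[22.5, -20.8, -59.4], [22.9, 1.4, -46.2], [23.4, 22.3, -32.4]]
wing 3427 [[8.4, -11.1, -17.6], [20.9, 0.3, 15.5], [30.1, 11.1, 24.1]]
235 [ 18.1 -21.4 -29.2] [ 18.1  22.1 -29. ]
250 [ 10.7 -21.3 -29.6] [ 10.7  22.4 -29.4]
265 [  3.4 -21.5 -29.5] [  3.7  22.  -28.5]
ff [ 23.2 -21.1 -45.6] [ 22.6  22.5 -47.5]
rail 4225 [ 484.2 -143.7   97.9] 80.0
deck z 28.075565489249925
rail empty bins [20, 22, 24, 26, 28, 30, 32, 34, 36, 38, 40, 42, 44, 46, 48, 50, 52, 54, 56, 58, 60, 62, 64, 66, 144, 146, 148, 150, 152, 154, 156, 158, 160, 162, 164, 166, 168, 170, 172, 174, 176, 178]
sq 56418 [ 474.3 -147.2  331.7] 378.1 ((479.6595458984375, -143.7005615234375), (55.3785400390625, 78.28939056396484), 69.14291381835938)
sqtop 56279 [ 474.3 -147.2  332.2] ((479.6595458984375, -143.7005615234375), (55.3785400390625, 78.28939056396484), 69.14291381835938)
jar [286  92  59  61] 438.6 -184.8 20.9 123.8 ang -138.0 61.4
jar [208 181  56  55] 524.5 -187.0 21.1 123.7 ang -47.1 59.1
jar [365 181  57  55] 445.0 -100.0 21.0 123.6 ang 131.9 58.7
```

Run:
```python
from h import *
x,y=485.2,-143.3
arm.move_straight([x,y,215],feed=80); arm.pause(0.3)
e=arm.get_ee_pos();print(e,arm.get_ft_force())
x+=x-e[0];y+=y-e[1]
arm.move_straight([x,y,214],feed=30)
print(arm.get_ee_pos())
r=arm.move_straight([x,y,187],feed=25,force_limit=12)
print(r,arm.get_ee_pos(),arm.get_ft_force(),arm.get_torque(),arm.get_grip_width(),arm.get_t())
```

```text
[ 485.40443134 -143.42304276  215.40523493] [ 0.26370935 -0.52006197 -1.83258656]
[ 484.94163216 -143.13761238  213.94813112]
False [ 485.12576062 -143.25860579  187.19735023] [ 0.39097376 -0.04818975 -1.45742221] [-0.01672437  0.00565778 -0.02278423] 0.13359378270166186 11.9417
```

Run:
```python
from h import *
x,y=485.1,-143.3
r=arm.move_straight([x,y,182],feed=15,force_limit=8)
arm.pause(0.2)
e=arm.get_ee_pos();print(r,e,arm.get_ft_force(),arm.get_torque(),arm.get_orientation())
z=e[2]
def turn(a):
    arm.move_straight([x,y,z],[180,0,a],feed=30) if 0 else arm.reach([x,y,z],[180,0,a])
a=-137.6
while a>-137.6-54:
    a-=6; turn(a); t=arm.get_torque(); f=arm.get_ft_force(); print(round(a,1),np.round(t,2),np.round(f,1),np.round(arm.get_ee_pos(),1),round(arm.get_t(),1))
p,d,W,K,T=cloud("wrist"); cv2.imwrite("pics/wt.png",p);np.savez("wt.npz",p=p,W=W,T=T,K=K,ee=arm.get_ee_pos())
from fit import analyse
analyse(W,0,0,0)
```

```text
True [ 485.3872032  -143.38099152  186.21634661] [-1.99822656  0.71088528  4.86632105] [0.11089634 0.1617052  0.01165236] [-1.79937259e+02  1.85347982e-02 -1.37592175e+02]
-143.6 [ 0.05  0.02 -0.04] [0.4 0.5 0.3] [ 485.2 -143.3  186.3] 12.6
-149.6 [ 0.04  0.02 -0.02] [-0.1 -0.5  1.1] [ 485.2 -143.4  186.3] 12.9
-155.6 [ 0.1  -0.03  0.01] [0.  0.3 0.6] [ 485.2 -143.3  186.3] 13.1
-161.6 [0.02 0.08 0.01] [-0.8  1.   1.6] [ 485.1 -143.4  186.3] 13.4
-167.6 [ 0.06  0.01 -0.04] [0.3 0.7 1.9] [ 485.2 -143.3  186.3] 13.6
-173.6 [ 0.03  0.09 -0.03] [-0.7 -0.4  2.3] [ 485.1 -143.4  186.3] 13.9
-179.6 [ 0.15  0.04 -0.04] [0.8 1.9 2.1] [ 485.1 -143.3  186.3] 14.1
-185.6 [ 0.06  0.13 -0.02] [-0.9  0.3  3.7] [ 485.1 -143.4  186.3] 14.4
-191.6 [0.21 0.03 0.05] [-0.4  1.6  2.4] [ 485.2 -143.3  186.3] 14.6
rail 6980 [ 484.  -143.2   97.7] 80.0
deck z 28.111578561251918
rail empty bins [0, 2, 4, 6, 8, 10, 12, 14, 144, 146, 148, 150, 152, 154, 156, 158, 160, 162, 164, 166, 168, 170, 172, 174, 176, 178, 320, 322, 324, 326, 328, 330, 332, 334, 336, 338, 340, 342, 344, 346, 348, 350, 352, 354, 356, 358]
sq 56031 [ 475.4 -142.   245.7] 289.7 ((481.75445556640625, -143.8447265625), (77.84009552001953, 56.019378662109375), 50.662864685058594)
sqtop 55836 [ 475.4 -142.   246.1] ((481.9889221191406, -144.03555297851562), (78.08407592773438, 55.710079193115234), 51.5008544921875)
jar [257  87  83  86] 423.0 -140.9 21.0 124.0 ang 177.9 61.0
jar [385 192  79  76] 487.9 -85.0 21.2 123.7 ang 86.2 58.3
jar [172 220  77  73] 479.8 -202.3 21.4 123.8 ang -94.1 59.2
```

View pics/wt.png

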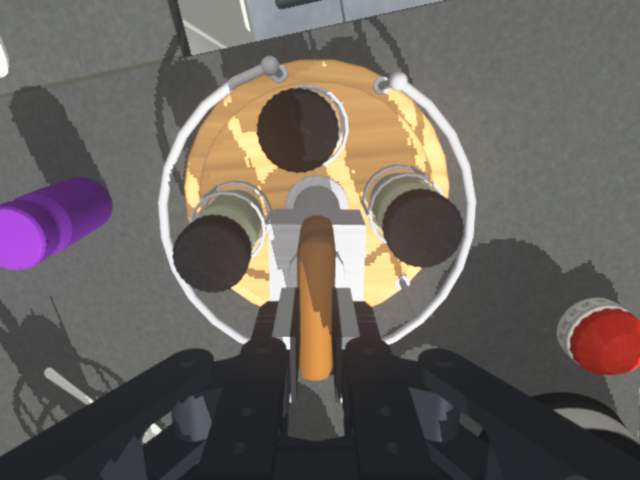

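The handle is seated: the press contact came at TCP z 186.2, the expected home height. The red jar's lid is at (298,130), and the gap's rail ends are at (270,66) and (398,82). About 15° remains.

Run:
```python
from fit import *
a=np.load("wt.npz");
for uv in((270,66),(398,82)):
    q=ray(*uv,80,a["K"],a["T"]);print("end",q.round(1),np.degrees(np.arctan2(q[1]+143.3,q[0]-484.2))%360,np.hypot(q[1]+143.3,q[0]-484.2))
x,y,z=485.2,-143.35,186.0
for s in(-196.6,-201.6,-206.1): arm.reach([x,y,z],[180,0,s])
arm.pause(0.3)
p,d,W,K,T=cloud("wrist"); cv2.imwrite("pics/wt2.png",p);np.savez("wt2.npz",p=p,W=W,T=T,K=K,ee=arm.get_ee_pos())
analyse(W,0,0,0);print(arm.get_qpos(),arm.get_ee_pos(),arm.get_torque(),arm.get_ft_force(),arm.get_t())
```

```text
end [ 386.5 -151.1   80. ] 184.54855642229086 98.05143035453213
end [409.5 -80.1  80. ] 139.7593446326597 97.88312343033664
rail 6914 [ 484.  -143.1   97.7] 80.0
deck z 28.126485871118177
rail empty bins [0, 144, 146, 148, 150, 152, 154, 156, 158, 160, 162, 164, 166, 168, 170, 172, 174, 176, 178, 306, 308, 310, 312, 314, 316, 318, 320, 322, 324, 326, 328, 330, 332, 334, 336, 338, 340, 342, 344, 346, 348, 350, 352, 354, 356, 358]
sq 56000 [ 475.6 -141.2  245.6] 289.8 ((481.3826904296875, -144.04693603515625), (77.82540893554688, 56.42855453491211), 36.20308303833008)
sqtop 55800 [ 475.6 -141.2  246. ] ((481.42291259765625, -144.10191345214844), (77.82540893554688, 56.292274475097656), 36.20308303833008)
jar [265  96  82  82] 431.5 -123.8 21.0 123.9 ang 159.8 55.9
jar [386 194  78  75] 503.7 -87.5 21.3 123.8 ang 70.5 59.0
jar [171 221  77  72] 465.4 -200.0 21.2 123.7 ang -108.1 59.9
[-2.99207852e+01  3.40164090e+00  1.03841599e+02  1.06401595e-02
  7.27414797e+01 -9.40615676e+01] [ 485.31614301 -143.32051311  186.25809955] [ 0.34978952  0.14801462 -0.02998081] [-0.7945398   2.30626943  5.88738677] 15.7833
```

View pics/wt2.png

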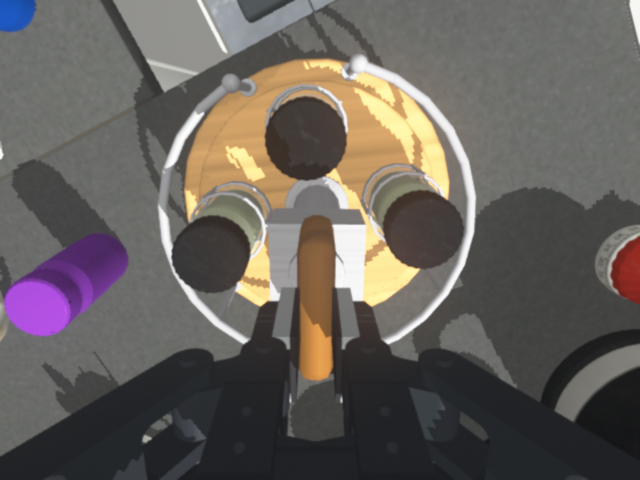

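Run:
```python
from fit import *
# lid flatness (tilt) of the red jar and a scene check of its height
for f,b in(("wt",(87,173,257,340)),("wt2",(96,178,265,347))):
    W=np.load(f+".npz")["W"];q=W[b[0]:b[1],b[2]:b[3]].reshape(-1,3);q=q[(q[:,2]>121)&(q[:,2]<128)]
    c,*_=np.linalg.lstsq(np.c_[q[:,:2]-q[:,:2].mean(0),np.ones(len(q))],q[:,2],rcond=None);print(f,np.degrees(c[:2]).round(2),c[2].round(1))
p,d,W,K,T=cloud("top");analyse(W,p,K,T)
p,d,W,K,T=cloud("scene");cv2.imwrite("pics/s2.png",cv2.resize(p[200:340,250:440],(760,560),interpolation=cv2.INTER_CUBIC))
```

```text
wt [1.18 1.89] 124.0
wt2 [-1.79 -0.01] 123.9
rail 214 [ 484.9 -143.9   98.3] 80.1
deck z 28.559651516613258
rail empty bins [0, 2, 4, 6, 8, 10, 12, 14, 16, 18, 20, 22, 24, 26, 28, 30, 32, 34, 36, 38, 40, 42, 44, 46, 48, 50, 52, 54, 56, 58, 60, 62, 64, 66, 68, 70, 72, 74, 76, 78, 80, 82, 84, 86, 88, 128, 130, 132, 134, 136, 138, 140, 142, 144, 146, 148, 150, 152, 154, 156, 158, 160, 162, 164, 166, 168, 170, 172, 174, 176, 178, 180, 182, 184, 186, 188, 190, 192, 194, 196, 278, 280, 282, 284, 286, 288, 290, 292, 294, 296, 298, 300, 304, 306, 308, 310, 312, 314, 316, 318, 320, 322, 324, 326, 328, 330, 332, 334, 336, 338, 340, 342, 344, 346, 348, 350, 352, 354, 356, 358]
sq 3145 [ 474.2 -140.2  514.8] 562.8 ((480.6497802734375, -143.37631225585938), (79.0999755859375, 76.95745086669922), 63.36613464355469)
sqtop 3140 [ 474.3 -140.2  515.4] ((480.6497802734375, -143.37631225585938), (79.0999755859375, 76.95745086669922), 63.36613464355469)
jar [317 207  19  20] 503.6 -87.6 21.1 124.2 ang 71.6 59.3
jar [333 241  20  19] 431.6 -124.3 20.9 124.7 ang 159.8 56.7
```

View pics/s2.png

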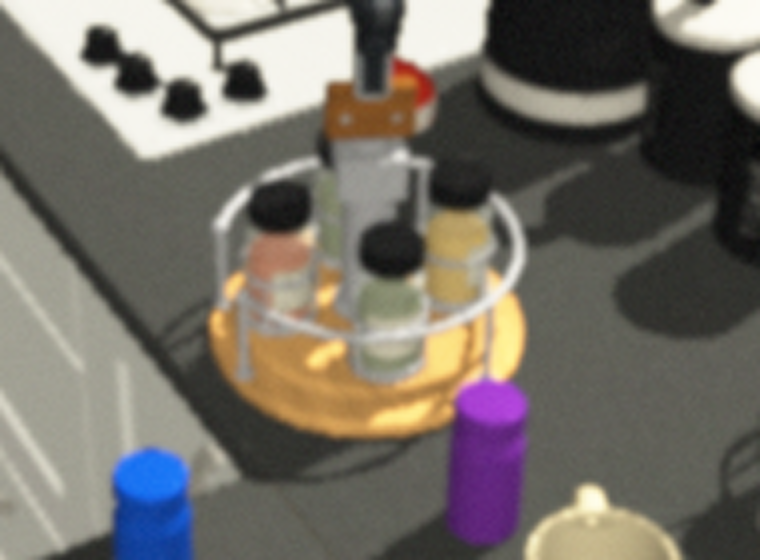

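The jars stand upright and the handle is home. The red jar is within about 2 mm of the gap's middle, and the grip holds.

Run:
```python
from h import *
print(arm.get_grasp_force(),np.abs(arm.get_joint_vel()).max()); print(arm.close_job())
```

```text
59.342522621154785 0.15661932904921624
the job is handed in; nothing more can be done
None
```

The handle is fully seated on the spindle, and I turned the carousel by it until the red jar stood about 2 mm from the middle of the rail opening; all jars still looked upright in the last camera views, and I handed the job in with the gripper still holding the handle.

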